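# Pin the sprung cover over a roller arm in a latch housing

## Robot

A 6-joint arm with a two-finger parallel gripper is mounted at the origin on the work surface. World frame = base frame: x ahead of the robot, y to its left, z up, the work surface at z = 0. Lengths are in mm, angles in rad, forces in N, time in s.
With the tool pointing down it reaches from about 275 to 850 mm from the base axis. Payload 19 kg.
Tool frame: the origin (TCP) lies between the finger pads; the fingertips stand 17 mm ahead of it and the grasp point (between the pads) lies 2 mm behind it; z points along the fingers, y is the direction in which the jaws open and shut (so a half turn about z gives the same grasp; the last joint's range is limited). The gripper opens to 85 mm and grips with 20 to 120 N. Pads are 22 mm wide; open, the fingers measure 114 mm over their backs; the gripper's body (76 mm by 85 mm) begins 54 mm behind the grasp point. The pads swing forward as they close: fully open they stand 13 mm farther back than shut.
Start: joints at [1.215, 0.15, 1.437, -0, 1.554, -0.134], TCP at [126.499, 560.883, 248.267] pointing down, gripper open.
Joint ranges: [-2.8, 2.8], [-0.68, 2.1], [0.12, 2.68], [-1.39, 4.53], [0.16, 2.79], [-2.81, 2.81]. Speed limits (rad/s): [1.89, 1.89, 2.22, 3.01, 3.01, 3.01].

## Interface

Orientations are given as a 3x3 rotation matrix whose columns are the frame's x, y, z axes.
In Python, from rig import r gives the robot as it stands.
- The arm moves only by the shell command python3 -m creep 'ROWS' [OPENING]. ROWS is JSON, one flat list of numbers, 4 for each row, row after row: the shift along the tool's x, y, z in m, then the turn about the tool's z in degrees. In form: [dx, dy, dz, twist, dx, dy, dz, twist, ...]. A call has 1 to 10 rows; each row is the pose to reach, as a shift and turn from the pose commanded when the call began, along the tool's axes at that moment; what a row does not reach only later rows make up. A row lasts 1/12 s, in which the tool goes at most 41.7 mm and 7.16 degrees, less where a joint would pass 70% of its speed; a pose out of reach is approached as far as the arm can. A call with a gripper value outside its range is refused whole. OPENING is the finger opening in m, from 0 to 0.0854, set as the call begins (- or left out, the last holds). The fingers move at their own pace and stop on an object; the grip force is fixed at half the most. Time passes only in rows, so rows that repeat a pose let the fingers close. It gives the time, the measured TCP pose, the force and the opening at its end, in the units of the state.
- r.observe(): the state, without advancing time (a new reading comes with each control period).
- r.grab_frame(name): name is "scene" or "top" or "wrist"; returns a dict with "frame" (400x640x3 uint8, red, green, blue), "depth" (400x640 float32, mm along the optical axis (not along the pixel's ray), 0 where there is no reading), "fx", "fy", "cx", "cy" (pixels), "world_from_camera" (4x4, takes a point from camera to world coordinates). Camera axes: x right, y down, z forward; pixel columns grow to the right and rows downward; lengths in mm; the calibration is good to about 2 mm. A picture is of the moment at which its call begins.
- r.close_job(): hands the job in, once; it reports no verdict.
The state is a dict: "time": time; "q": joint angles; "dq": joint speeds; "effort": joint torques, N m; "tool_pos": TCP position; "tcp_rot": TCP orientation; "contact_force": force on the tool from outside, world axes, zero at the start; "torque": the same for the moment, N m; "finger_gap": opening from 0.0 (shut) to 1.0 (fully open).
Only numpy, scipy, OpenCV 4.12 (cv2) and the standard library are available. Lean on these libraries where they do the work, as an engineer would, in place of code of your own. Each camera call takes 0.05 s, during which the arm holds its last target. There are 200 camera calls.

## Task

Lay the roller arm that has the black roller flat in the nest of the grey latch housing, its eye over the pin hole at the hinged-cover end. Then fold the sprung cover down over it, take the steel pivot pin from its stand and push it down through the cover, the eye and the housing until its head presses the cover fully shut. Finish while holding it so: the robot stays on the pin and keeps pressing it down; leave the white-roller arm and the cam wheel where they lie.

Things in the scene. Friction and masses are not known exactly. Their poses are not given: they have to be found in the camera images.
- housing: Fixed grey latch housing, origin in the middle of its underside, axes as nest_mid. Base plate 16 mm thick, 164 mm (x) by 128 mm (y, from -60 to +68): its top is the nest floor. Bolt heads stand 5 mm up near three corners; a hinge block 13 mm high at the +y side and a brass plunger at the -y side stand at the cover end.
- nest_mid (a point): Centre of the nest, 22 mm above the bench, where the arm's centre comes to lie. x: along the nest to the pin hole; y: towards the cover's hinge; z up. Nest 146 x 38 mm between two U-shaped walls 14 mm high, 6 mm thick (tops 30 mm above the bench) round its ends; there are no walls for 33 mm either side of the centre, so fingers can straddle the arm down to the floor (16 mm above the bench).
- nest_hole (a point): Centre line of the upright 15 mm through hole in the nest floor, 50 mm from nest_mid along its x axis; the point is 22 mm above the bench, where the centre of the arm's eye belongs. Axes as nest_mid.
- cover (a joint): Angle of the hinged steel cover, rad. 0: fully shut, level; 1.57: upright. It starts at 1.75 to 2.1, leaning out past upright, away from the nest (stop 2.2). Friction holds it when steep; below about 0.8 it falls by itself onto a spring plunger, resting 0.03 to 0.06 ajar. About 5 N down at its hole shuts it fully; let go, it springs back to 0.02 to 0.03.
- cover_hinge (a point): On the level hinge axis (parallel to nest_mid's x), mid-width of the cover, 36 mm above the bench, 55 mm to the nest_mid +y side of nest_hole. Cover plate: 46 mm wide, 8 mm thick (axis in mid-thickness), reaching 5 to 105 mm from the axis, 0.22 kg. Shut, it reaches to nest_mid's -y over the pin hole, underside 32 and top 40 mm above the bench.
- cover_hole (a point): Centre of the mouth of the 15 mm hole in the cover, on its outer (upper when shut) face, 55 mm from the hinge axis; right over nest_hole and 40 mm above the bench when shut. Its z axis is the outward normal of that face, its y axis points from the hole to the hinge.
- cover_edge (a point): Middle of the cover's free edge (red stripe) on the outer face, 105 mm from the hinge axis. Axes as cover_hole.
- rarm_black_mid (a point): Centre (half-way up) of the loose roller arm to be fitted: zinc-plated flat bar 140 x 32 x 12 mm, 0.1 to 0.2 kg, lying flat on the bench; on its upper face, 50 mm from the centre at the -x end, a black roller (31 mm across, 12 mm high); at the +x end a 20 mm eye hole. x axis along the bar from roller to eye, z up.
- rarm_black_eye (a point): Centre of the eye of that arm, half-way up, 50 mm from its centre towards +x.
- rarm_white_mid (a point): Centre of the other roller arm, the same but with a white roller; a bystander, to be left where it lies.
- pin_head (a point): Middle of the head of the loose steel pivot pin, hanging upright (z up) in its stand: head 20 mm across, 26 mm high (13 mm above and below this point), to be gripped from above; below it a shank 10 mm across, 32 mm long, with a tapered tip. 0.08 kg. The head rests on top of the dark wooden stand, 56 x 56 mm and 40 mm high.
- pin_tip (a point): Lower end of the pin's shank, 32 mm below the underside of the head, 45 mm below pin_head. Fully home with the cover shut it is 8 mm above the bench.
- cam_wheel: Black nylon cam wheel 52 mm across, 20 mm high, on the bench; a bystander. Origin in the middle of its underside.

How it is judged (in metres and radians):
On the way, in this order (a step that is already met when the one before it is completed fails the run):
1. the black-roller arm lies released, flat in the nest, eye over the pin hole (x of rarm_black_mid in the frame of housing between -0.006 and 0.006 m and y of rarm_black_mid in the frame of housing between -0.006 and 0.006 m and z of rarm_black_mid in the frame of housing between 0.018 and 0.0245 m and horizontal distance between rarm_black_eye and nest_hole below 0.008 m and angle between rarm_black_mid's own z axis and vertical below 0.06 rad and contact force between the fingers and rarm_black below 0.1 N), for 0.2 s.
2. the cover is folded down over the arm (within 0.1 rad of shut), the pin not yet in (value of joint cover below 0.1 rad and x of rarm_black_mid in the frame of housing between -0.006 and 0.006 m and y of rarm_black_mid in the frame of housing between -0.006 and 0.006 m and z of rarm_black_mid in the frame of housing between 0.018 and 0.0245 m and horizontal distance between rarm_black_eye and nest_hole below 0.008 m and angle between rarm_black_mid's own z axis and vertical below 0.06 rad and not (horizontal distance between pin_tip and nest_hole below 0.005 m and z of pin_tip in the frame of housing below 0.03 m and angle between pin_tip's own z axis and vertical below 0.1 rad)), for 0.2 s.
3. the pin has passed through cover and eye into the housing hole (horizontal distance between pin_tip and nest_hole below 0.005 m and z of pin_tip in the frame of housing below 0.013 m and angle between pin_tip's own z axis and vertical below 0.1 rad and x of rarm_black_mid in the frame of housing between -0.006 and 0.006 m and y of rarm_black_mid in the frame of housing between -0.006 and 0.006 m and z of rarm_black_mid in the frame of housing between 0.018 and 0.0245 m and horizontal distance between rarm_black_eye and nest_hole below 0.008 m and angle between rarm_black_mid's own z axis and vertical below 0.06 rad), for 0.1 s.
At the end, for the whole second after the job is handed in: Arm flat in the nest (centre within 6 mm, eye within 8 mm of the hole); cover shut within 0.012 rad; pin upright through it all, tip at most 10.5 mm above the bench and within 5 mm of the hole axis; the fingers still on the pin, its head pressing the cover with over 2 N (x of rarm_black_mid in the frame of housing between -0.006 and 0.006 m and y of rarm_black_mid in the frame of housing between -0.006 and 0.006 m and z of rarm_black_mid in the frame of housing between 0.018 and 0.0245 m and horizontal distance between rarm_black_eye and nest_hole below 0.008 m and angle between rarm_black_mid's own z axis and vertical below 0.06 rad and horizontal distance between pin_tip and nest_hole below 0.005 m and z of pin_tip in the frame of housing below 0.0105 m and angle between pin_tip's own z axis and vertical below 0.1 rad and value of joint cover below 0.012 rad and contact force between the fingers and pin above 1 N and contact force between pin and cover above 2 N); the arm keeps its last pose, push and grip.
It fails at once if the white-roller arm is disturbed (moved more than 30 mm) (distance of rarm_white_mid from where it was at the start of the episode above 0.03 m).
It fails at once if the cam wheel is disturbed (moved more than 30 mm) (distance of cam_wheel from where it was at the start of the episode above 0.03 m).
It also fails if it takes over 67 s, if anything falls off the work surface, if the arm or the gripper's body presses on something with over 40 N, if the wrist force passes 120 N, or if a joint passes its speed limit or range.

## Working session

There is one attempt and no reset: what is moved stays moved. The work goes in short steps, Python scripts to look and compute and a shell command to move; the robot and the scene stay as the last step left them, time stands still between calls to the robot, and variables do not carry over. Pictures are saved under pics/ and viewed, about 8 in all and at most 12, crops included, and the job is handed in when it is done.

```bash
ls; mkdir -p pics; python3 - <<'E'
from rig import r
import cv2,numpy as np
s=r.observe(); print({k:np.round(v,3).tolist() for k,v in s.items()})
for n in ("top","scene"):
    f=r.grab_frame(n); cv2.imwrite(f"pics/{n}0.png",f["frame"][:,:,::-1]); np.savez(f"{n}0.npz",**f)
    print(n,f["fx"],f["cx"],f["cy"],np.round(f["world_from_camera"],3).tolist())
E
```

```text
pics
{'time': 0.0, 'q': [1.215, 0.151, 1.438, 0.0, 1.554, -0.134], 'dq': [0.001, -0.001, 0.001, 0.0, -0.0, 0.001], 'effort': [0.001, -71.306, -57.089, -0.0, 0.009, 0.0], 'tool_pos': [126.416, 560.697, 247.664], 'tcp_rot': [[-0.976, 0.22, -0.0], [0.22, 0.976, -0.001], [0.0, -0.001, -1.0]], 'contact_force': [0.107, -0.255, 0.234], 'torque': [-0.003, 0.045, 0.03], 'finger_gap': 0.999}
top 424.395020111238 320.289606052682 196.34475980943586 [[0.01, -0.982, 0.19, 411.987], [-1.0, -0.008, 0.014, -110.725], [-0.012, -0.19, -0.982, 979.961], [0.0, 0.0, 0.0, 1.0]]
scene 478.775082970714 329.09232820005843 197.57633606153476 [[-0.106, 0.633, -0.767, 1288.123], [0.994, 0.071, -0.078, -10.968], [0.005, -0.771, -0.637, 647.592], [0.0, 0.0, 0.0, 1.0]]
```

View pics/top0.png

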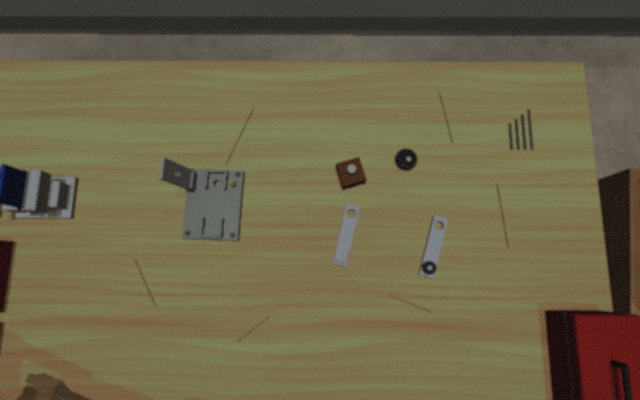

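View pics/scene0.png

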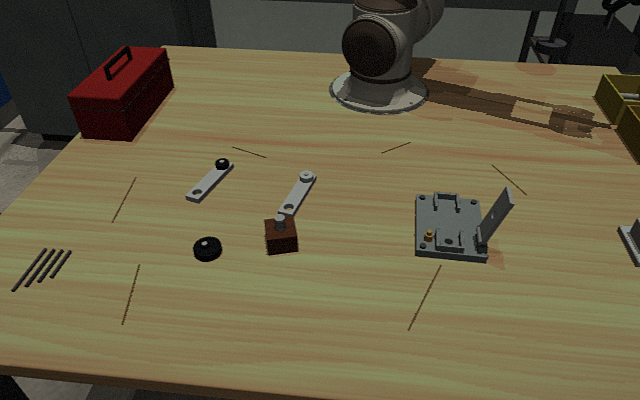

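The top view shows the black-roller arm at about (433,246), with its roller at (428,268) and eye at (440,225). The white arm is at (346,235), the pin in its stand at (351,170) and the cam wheel at (406,159). The housing is at (213,205), with its cover end farther from the robot and its hinge on the left. The scene view agrees, and the cover is open past upright.

```bash
cat > h.py <<'E'
import numpy as np,cv2
def cloud(f):
    d=f["depth"];v,u=np.mgrid[:400,:640]
    p=np.stack([(u-f["cx"])/f["fx"]*d,(v-f["cy"])/f["fy"]*d,d,np.ones_like(d)],-1)
    w=(p@f["world_from_camera"].T)[...,:3]; w[d==0]=np.nan; return w
def rect(w,box,zlo,zhi):
    u0,v0,u1,v1=box; p=w[v0:v1,u0:u1].reshape(-1,3); p=p[(p[:,2]>zlo)&(p[:,2]<zhi)]
    (c,s,a)=cv2.minAreaRect(p[:,:2].astype(np.float32)); 
    return len(p),np.round(c,1),np.round(s,1),round(a,1),np.round(np.median(p[:,2]),1)
E
python3 - <<'E'
import numpy as np
from h import *
f=np.load("top0.npz"); w=cloud(f)
for n,p in dict(roller=(428,268),eye=(440,225),weye=(351,212),pin=(351,169),stand=(356,182),cam=(406,159),bench=(300,250),base=(215,230),hole=(217,183),plunger=(233,183)).items():
    print(n,np.round(w[p[1]-1:p[1]+2,p[0]-1:p[0]+2].reshape(-1,3).mean(0),1))
print("black",rect(w,(410,205,460,285),6,30))
print("white",rect(w,(325,195,370,275),6,30))
print("stand",rect(w,(325,145,375,195),30,46))
print("pin",rect(w,(325,145,375,195),52,90))
print("housing",rect(w,(170,150,260,255),10,19))
print("walls",rect(w,(195,160,235,245),25,34))
print("cover",rect(w,(150,145,220,205),45,200))
E
```

```text
roller [nan nan nan]
eye [ 536.4 -374.5    0.8]
weye [ 5.653e+02 -1.691e+02 -5.000e-01]
pin [ 651.5 -165.5   66. ]
stand [ 628.7 -178.5   36.7]
cam [ 688.4 -296.8   20.4]
bench [ 4.76e+02 -5.17e+01 -4.00e-01]
base [518.6 142.7  15.6]
hole [632.6 148.8  -1.4]
plunger [625.5 103.3  31.4]
black (868, array([ 479.2, -380.1]), array([ 85.5, 139.6]), 73.6, np.float64(12.2))
white (800, array([ 511.8, -157.5]), array([ 32. , 139.5]), 76.9, np.float64(12.2))
stand (534, array([ 653.6, -166.9]), array([57.1, 56.9]), 17.2, np.float64(39.7))
pin (75, array([ 652.6, -166.5]), array([18.6, 19. ]), 32.3, np.float64(64.9))
housing (3154, array([579.9, 151.9]), array([129.9, 164.7]), 87.9, np.float64(15.7))
walls (357, array([579.1, 138. ]), array([ 70. , 158.7]), 87.6, np.float64(29.4))
cover (678, array([631.7, 214.9]), array([36. , 47.3]), 88.4, np.float64(100.2))
```

```bash
cat >> h.py <<'E'
def to(x,y,z,ydir=None):
    "shift in tool axes (mm), twist (deg) to reach a TCP position with tool y along world direction ydir (deg)"
    from rig import r
    s=r.observe();R=np.array(s["tcp_rot"]);d=R.T@(np.array([x,y,z])-s["tool_pos"]);t=0
    if ydir is not None:
        a=np.radians(ydir);v=R.T@[np.cos(a),np.sin(a),0];t=(np.degrees(np.arctan2(-v[0],v[1]))+90)%180-90
    print("to mm",np.round(d,1),"twist",round(t,1),"| t",round(s["time"],2),"pos",np.round(s["tool_pos"],1),"q6",round(s["q"][5],2),"F",np.round(s["contact_force"],1),"gap",round(s["finger_gap"]*85.4,1))
E
python3 - <<'E'
import numpy as np
from h import *
f=np.load("top0.npz"); w=cloud(f)
for box in((415,210,455,285),(415,210,455,257)):
  print("black",rect(w,box,9,14.5))
print("walls",rect(w,(195,160,227,245),26,34))
m=f["frame"][255:285,415:445].sum(-1)<110
ys,xs=np.nonzero(m);print("dark",len(xs),xs.mean()+415,ys.mean()+255)
f=np.load("scene0.npz"); w=cloud(f)
print("scene black",rect(w,(180,150,240,205),9,14.5)); print("scene housing",rect(w,(405,190,495,265),11,19)); print("pin",rect(w,(262,205,300,230),52,90))
to(485,-385,247,-15); to(430,200,247)
E
```

```text
black (608, array([ 486.6, -355. ]), array([ 33. , 139.6]), 73.5, np.float64(11.7))
black (480, array([ 507.1, -361.1]), array([33. , 96.8]), 73.6, np.float64(11.7))
walls (322, array([579.6, 147.4]), array([ 50.6, 158.6]), 88.0, np.float64(29.5))
dark 38 427.10526315789474 266.7631578947368
scene black (476, array([ 487.9, -353.4]), array([ 34.7, 141.5]), 73.4, np.float64(12.4))
scene housing (3051, array([580.7, 152.7]), array([128.7, 167.8]), 88.0, np.float64(16.5))
pin (125, array([ 656. , -165.1]), array([18.9, 20.3]), 74.1, np.float64(64.1))
to mm [-557.8 -843.7    1.6] twist -87.7 | t 0.1 pos [126.5 560.7 247.7] q6 -0.13 F [-0.4 -0.3 -0.7] gap 85.5
to mm [-375.5 -285.1    1. ] twist 0 | t 0.1 pos [126.5 560.7 247.7] q6 -0.13 F [-0.4 -0.3 -0.7] gap 85.5
```

```bash
python3 -m creep '[-0.4,-0.28,0,0,-0.4,-0.28,0,0,-0.4,-0.28,0,0,-0.4,-0.28,0,0,-0.4,-0.28,0,0,-0.4,-0.28,0,0,-0.4,-0.28,0,0,-0.4,-0.28,0,0,-0.4,-0.28,0,0,-0.4,-0.28,0,0]' 0.05
```

```text
time: 0.93
tool_pos: [407.8, 250.8, 248.3]
tcp_rot: [[-0.976, 0.22, 0.0], [0.22, 0.976, -0.0], [-0.0, -0.0, -1.0]]
contact_force: [1.1, 1.0, -0.8]
finger_gap: 0.589
```

```bash
python3 -m creep '[-0.21,-0.575,0,0,-0.21,-0.575,0,0,-0.21,-0.575,0,0,-0.21,-0.575,0,0,-0.21,-0.575,0,0,-0.21,-0.575,0,0,-0.21,-0.575,0,0,-0.21,-0.575,0,0,-0.21,-0.575,0,0,-0.21,-0.575,0,0]' 0.07; python3 -c "
from h import *
to(487,-354.5,150,73.5)"
```

```text
time: 1.77
tool_pos: [459.9, -162.7, 248.3]
tcp_rot: [[-0.975, 0.22, 0.0], [0.22, 0.975, -0.0], [-0.0, -0.0, -1.0]]
contact_force: [0.4, 0.1, 0.2]
finger_gap: 0.82
to mm [ -68.7 -181.1   98.3] twist 3.8 | t 1.77 pos [ 459.9 -162.7  248.3] q6 -1.85 F [0.4 0.1 0.2] gap 70.0
```

```bash
python3 -m creep '[-0.069,-0.181,0.1,3.8,-0.069,-0.181,0.1,3.8,-0.069,-0.181,0.1,3.8,-0.069,-0.181,0.1,3.8,-0.069,-0.181,0.1,3.8,-0.069,-0.181,0.1,3.8,-0.069,-0.181,0.1,3.8,-0.069,-0.181,0.1,3.8]' 0.07; python3 -c "
from h import *
from rig import r
to(487,-354.5,150,73.5)
f=r.grab_frame('wrist');np.savez('w1.npz',**f);cv2.imwrite('pics/w1.png',f['frame'][:,:,::-1]);print(np.round(f['world_from_camera'],2).tolist())
w=cloud(f);print(rect(w,(0,0,640,400),9,14.5))
"
```

```text
time: 2.43
tool_pos: [487.5, -352.1, 147.9]
tcp_rot: [[-0.959, 0.285, -0.001], [0.285, 0.959, 0.001], [0.001, 0.001, -1.0]]
contact_force: [0.4, 0.4, 0.8]
finger_gap: 0.818
to mm [-0.2 -2.5 -2.1] twist -0.1 | t 2.43 pos [ 487.5 -352.1  147.9] q6 -2.04 F [0.4 0.4 0.8] gap 69.9
[[0.28, 0.93, 0.25, 424.02], [0.96, -0.27, -0.07, -333.7], [0.0, 0.26, -0.97, 273.41], [0.0, 0.0, 0.0, 1.0]]
(9056, array([ 525.8, -261.9]), array([248.6, 196.4]), 82.8, np.float64(11.8))
```

View pics/w1.png

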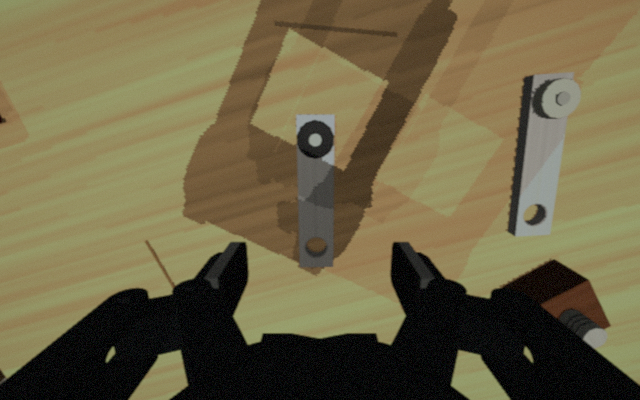

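The wrist view shows the black-roller arm upright in the image between the fingers, with its roller at (315,138) and eye at (316,245). The white arm is well clear at right.

```bash
python3 -c "
from h import *
f=np.load('w1.npz');w=cloud(f);print(rect(w,(285,100,345,275),9,14.5))
m=f['frame'].sum(-1)[115:160,290:340]<110;y,x=np.nonzero(m);print(x.mean()+290,y.mean()+115)
v,u=int(y.mean()+115),int(x.mean()+290);print(np.round(w[v-12:v+13:4,u-12],0).tolist())
"
```

```text
(4036, array([ 486.3, -355.6]), array([ 32. , 140.1]), 73.6, np.float64(11.8))
312.8688524590164 145.13661202185793
[[430.0, -351.0, 24.0], [433.0, -352.0, 23.0], [436.0, -353.0, 24.0], [439.0, -354.0, 23.0], [442.0, -355.0, 24.0], [446.0, -357.0, 12.0], [450.0, -358.0, 12.0]]
```

```bash
python3 -m creep '[0,-0.0025,0.04,0,0,-0.0025,0.08,0,0,-0.0025,0.115,0,0,-0.0025,0.115,0,0,-0.0025,0.115,0]' 0.07; python3 -c "
from h import *
to(487,-354.5,19,73.5)"
```

```text
time: 2.9
tool_pos: [487.1, -353.4, 33.9]
tcp_rot: [[-0.959, 0.283, -0.001], [0.283, 0.959, 0.001], [0.001, 0.001, -1.0]]
contact_force: [0.7, 0.1, 1.7]
finger_gap: 0.822
to mm [-0.3 -1.  14.9] twist 0.1 | t 2.9 pos [ 487.1 -353.4   33.9] q6 -2.04 F [0.7 0.1 1.7] gap 70.2
```

```bash
python3 -m creep '[0,-0.0015,0.007,0,0,-0.0015,0.0155,0,0,-0.0015,0.0155,0]' 0.07;  python3 -m creep '[0,0,0,0,0,0,0,0,0,0,0,0,0,0,0,0,0,0,0,0,0,0,0,0]' 0.02; python3 -c "
from h import *
to(486.5,-355,19,73.5)"
```

```text
time: 3.15
tool_pos: [486.8, -356.2, 18.2]
tcp_rot: [[-0.959, 0.284, 0.001], [0.284, 0.959, -0.001], [-0.001, -0.001, -1.0]]
contact_force: [-0.7, -0.6, -0.4]
finger_gap: 0.818
time: 3.65
tool_pos: [486.9, -356.4, 18.8]
tcp_rot: [[-0.959, 0.284, 0.001], [0.284, 0.959, -0.001], [-0.001, -0.001, -1.0]]
contact_force: [-0.9, 0.7, 7.6]
finger_gap: 0.35
to mm [ 0.8  1.3 -0.2] twist -0.0 | t 3.65 pos [ 486.9 -356.4   18.8] q6 -2.04 F [-0.9  0.7  7.6] gap 29.9
```

```bash
python3 -m creep '[0,0,-0.02,0,0,0,-0.05,0,0,0,-0.09,0,0,0.02,-0.12,0,0.01,0.06,-0.12,0,0.02,0.1,-0.12,0,0.02,0.14,-0.12,0]' ; python3 -m creep '[0.05,0.38,0,0,0.05,0.38,0,0,0.05,0.38,0,0,0.05,0.38,0,0,0.05,0.38,0,0,0.05,0.38,0,0,0.05,0.38,0,0,0.05,0.38,0,0,0.05,0.38,0,0,0.05,0.38,0,0]'; python3 -c "
from h import *
to(579.7,147.6,130,88)"
```

```text
time: 4.23
tool_pos: [506.2, -214.7, 138.6]
tcp_rot: [[-0.958, 0.285, 0.0], [0.285, 0.958, -0.0], [-0.001, -0.0, -1.0]]
contact_force: [0.2, -0.1, -2.2]
finger_gap: 0.355
time: 5.07
tool_pos: [567.3, 167.6, 138.0]
tcp_rot: [[-0.96, 0.281, 0.0], [0.281, 0.96, 0.001], [-0.0, 0.002, -1.0]]
contact_force: [1.9, 1.2, -0.9]
finger_gap: 0.352
to mm [-17.5 -15.8   7.9] twist -14.3 | t 5.07 pos [567.3 167.6 138. ] q6 -1.13 F [ 1.9  1.2 -0.9] gap 30.1
```

```bash
python3 -m creep '[-0.0175,-0.016,0,-7,-0.0175,-0.016,0,-14.3,-0.0175,-0.016,0.01,-14.3,-0.0175,-0.016,0.02,-14.3,-0.0175,-0.016,0.02,-14.3]' ; python3 -c "
from h import *
from rig import r
to(579.7,147.6,130,88)
f=r.grab_frame('wrist');np.savez('w2.npz',**f);cv2.imwrite('pics/w2.png',f['frame'][:,:,::-1])
f=r.grab_frame('top');np.savez('t2.npz',**f)
"
```

```text
time: 5.48
tool_pos: [578.2, 142.0, 115.0]
tcp_rot: [[-0.999, 0.043, -0.004], [0.043, 0.999, -0.0], [0.003, -0.0, -1.0]]
contact_force: [0.0, -0.2, -1.5]
finger_gap: 0.354
to mm [ -1.2   5.7 -15. ] twist -0.5 | t 5.48 pos [578.2 142.  115. ] q6 -1.42 F [ 0.  -0.2 -1.5] gap 30.2
```

View pics/w2.png

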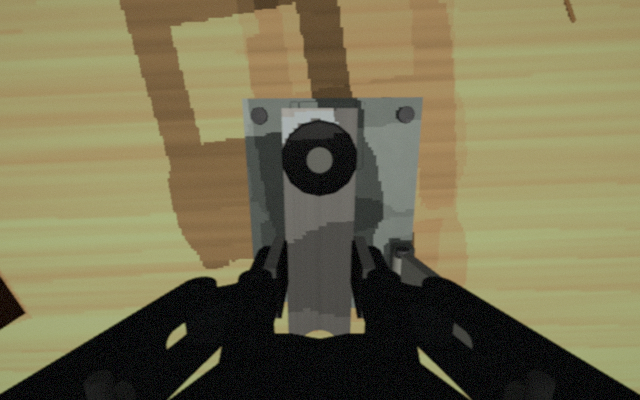

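The wrist view shows the bar level in the grip, with its roller at (320,158) and its roller end at row 107. The housing is behind it and the cover is at right (400,265), clear of the fingers.

```bash
python3 -c "
from h import *
from rig import r
f=np.load('w2.npz');w=cloud(f)
p=w[100:330,270:372].reshape(-1,3);b=p[(p[:,2]>90)&(p[:,2]<130)]
for c in(20,):
  q=b[b[:,0]<560]; print('bar z pct',np.round(np.percentile(q[:,2],[5,30,50,95]),1))
  e=q[q[:,2]<np.percentile(q[:,2],30)+2]
  R=np.array(r.observe()['tcp_rot']);t=np.array(r.observe()['tool_pos'])
  L=(e-t)@R; print('bar in tool: x',np.round([L[:,0].min(),np.percentile(L[:,0],99),L[:,0].max()],1))
  for lo in(30,40,50,60):
    s=L[(L[:,0]>lo)&(L[:,0]<lo+8)]; print(lo,np.round([s[:,1].min(),s[:,1].max(),np.median(s[:,2])],1))
h=w[90:280,230:440].reshape(-1,3);h=h[(h[:,2]>12)&(h[:,2]<18)]; print('housing xmin',np.round(np.percentile(h[:,0],[.5,1]),1),'y',np.round(np.percentile(h[:,1],[1,99]),1), h[:,0].min())
for f0,n in((np.load('top0.npz'),'housing'),):
  w=cloud(f0);print(rect(w,(170,150,260,255),12,18))
t2=cloud(np.load('t2.npz'));print(rect(t2,(170,150,260,255),95,118))
"
```

```text
bar z pct [107.4 108.4 119.1 121.8]
bar in tool: x [18.4 71.4 71.4]
30 [-16.6  15.5   8.9]
40 [-16.5  15.4   9. ]
50 [-16.5  15.4   8.7]
60 [-16.6  15.6   8.8]
housing xmin [496.6 497.3] y [ 88.2 215.7] 495.1440649557841
(2875, array([579.8, 151.8]), array([129.6, 164.7]), 88.0, np.float64(15.6))
(380, array([577.5, 130.2]), array([140.5,  31.8]), 2.2, np.float64(108.7))
```

```bash
python3 -m creep '[-0.0025,0.0053,0.02,-0.5,-0.0025,0.0053,0.04,-0.5,-0.0025,0.0053,0.055,-0.5,-0.0025,0.0053,0.055,-0.5,-0.0025,0.0053,0.055,-0.5]' ; python3 -c "
from h import *
from rig import r
to(580.7,147.2,57,88)
f=r.grab_frame('wrist');np.savez('w3.npz',**f);cv2.imwrite('pics/w3.png',cv2.resize(f['frame'][60:360,200:460,::-1],None,fx=2,fy=2))
"
```

```text
time: 6.0
tool_pos: [582.0, 147.2, 62.9]
tcp_rot: [[-1.0, 0.031, -0.001], [0.031, 1.0, -0.0], [0.001, -0.0, -1.0]]
contact_force: [0.8, -0.0, 0.2]
finger_gap: 0.355
to mm [ 1.3 -0.1  5.9] twist 0.2 | t 6.0 pos [582.  147.2  62.9] q6 -1.42 F [ 0.8 -0.   0.2] gap 30.3
```

View pics/w3.png

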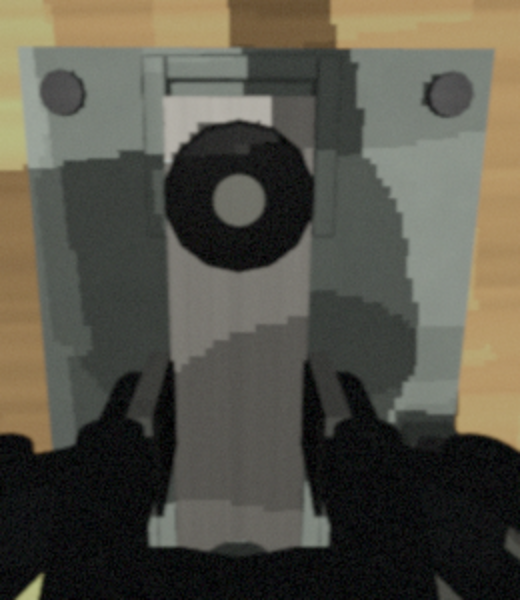

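The crop shows the bar over the nest, roller at (240,195). The U wall shows on both sides (columns about 150 and 325) and across the end (row about 65).

```bash
python3 -c "
from h import *
from rig import r
f=np.load('w3.npz');w=cloud(f);s=r.observe();R=np.array(s['tcp_rot']);t=np.array(s['tool_pos'])
p=w[60:260,200:460].reshape(-1,3);L=(p-t)@R
def rep(n,a): print(n,len(a),'x',np.round(np.percentile(a[:,0],[1,50,99]),1),'y',np.round(np.percentile(a[:,1],[1,50,99]),1))
W=L[(p[:,2]>26)&(p[:,2]<33)]
rep('wall',W)
for lo in(45,55,65,75): 
  a=W[(W[:,0]>lo)&(W[:,0]<lo+7)]; l=a[a[:,1]<0];g=a[a[:,1]>0]; print(lo,[np.round([k[:,1].min(),k[:,1].max()],1) for k in(l,g) if len(k)])
B=L[(p[:,2]>50)&(p[:,2]<57)];rep('bar',B)
for lo in (30,40,50,60): a=B[(B[:,0]>lo)&(B[:,0]<lo+8)]; print(lo,np.round([a[:,1].min(),a[:,1].max(),a[:,1].mean()],1))
"
```

```text
wall 2996 x [37.3 72.1 82.1] y [-24.7   2.7  24.7]
45 [array([-25.1, -20. ]), array([19.1, 25.2])]
55 [array([-24.8, -19.5]), array([18.9, 25.2])]
65 [array([-24.9, -19.8]), array([18.9, 25.1])]
75 [array([-24.9,  -0.3]), array([ 0.2, 25.2])]
bar 6287 x [ 2.1 24.5 71.1] y [-19.8  -0.3  18.5]
30 [-16.6  15.7  -0.4]
40 [-16.4  15.4  -0.7]
50 [-16.4  15.4  -1. ]
60 [-16.5  15.6  -0.4]
```

```bash
python3 -m creep '[0.0017,0.0005,0,0,0.0017,0.0005,0.005,0,0.0017,0.0005,0.011,0,0.0017,0.0005,0.017,0,0.0017,0.0005,0.022,0,0.0017,0.0005,0.0255,0,0.0017,0.0005,0.0255,0,0.0017,0.0005,0.0255,0]' ; python3 -c "
from h import *
to(580.4,147.6,36.8,88)"
```

```text
time: 6.72
tool_pos: [580.4, 147.7, 37.0]
tcp_rot: [[-1.0, 0.03, -0.001], [0.03, 1.0, -0.0], [0.001, -0.0, -1.0]]
contact_force: [-0.1, -0.2, -2.1]
finger_gap: 0.353
to mm [-0.  -0.1  0.2] twist 0.3 | t 6.72 pos [580.4 147.7  37. ] q6 -1.42 F [-0.1 -0.2 -2.1] gap 30.1
```

```bash
python3 -m creep '[0,0,0,0,0,0,0,0,0,0,0,0,0,0,0,0]' 0.055; python3 -m creep '[0,0,-0.005,0,0,0,-0.015,0,0,0,-0.04,0,0,0,-0.08,0,0,0,-0.12,0,0,0,-0.16,0,0,0,-0.19,0,0,0,-0.19,0]'; python3 -c "
from h import *
from rig import r
to(631.5,272,227,88)
f=r.grab_frame('wrist');np.savez('w4.npz',**f);cv2.imwrite('pics/w4.png',f['frame'][:,:,::-1])
"
```

```text
time: 7.05
tool_pos: [580.6, 147.8, 37.6]
tcp_rot: [[-1.0, 0.03, 0.0], [0.03, 1.0, -0.0], [-0.0, -0.0, -1.0]]
contact_force: [-0.1, 0.3, 0.7]
finger_gap: 0.639
time: 7.72
tool_pos: [582.1, 148.0, 235.6]
tcp_rot: [[-1.0, 0.03, 0.01], [0.03, 1.0, 0.001], [-0.01, 0.001, -1.0]]
contact_force: [0.9, 0.3, 0.6]
finger_gap: 0.643
to mm [-45.6 125.4   9.3] twist 0.3 | t 7.72 pos [582.1 148.  235.6] q6 -1.42 F [0.9 0.3 0.6] gap 54.9
```

View pics/w4.png

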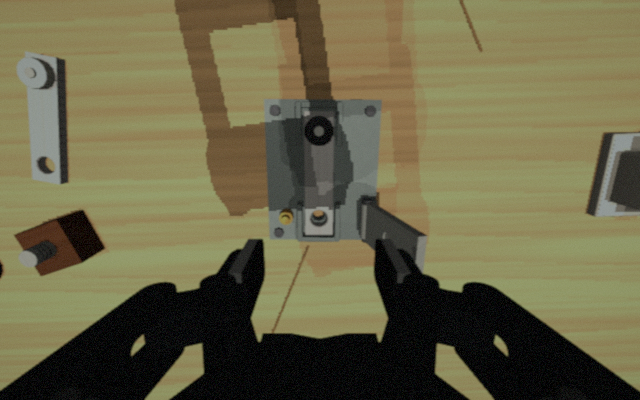

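The arm lies in the nest, with its eye at (318,217) over the pin hole and its roller at (319,130). The cover stands open at right (395,240). Next I check the seating and the cover angle in numbers.

```bash
python3 -c "
from h import *
w=cloud(np.load('w4.npz'))
print('bar',rect(w,(300,110,338,245),24,29.3),'walls',rect(w,(295,95,345,245),29.5,33),'housing',rect(w,(260,95,385,245),13,18))
c=w[200:275,355:430].reshape(-1,3);c=c[c[:,2]>45]
print(len(c),np.round(c.min(0)),np.round(c.max(0)))
"
python3 -m creep '[-0.046,0.125,0,0,-0.046,0.125,0,0,-0.046,0.125,0,0,-0.046,0.125,0,0,-0.046,0.125,0,0]' 0; python3 -c "
from h import *
to(631.5,272,117,88)"
```

```text
bar (2824, array([583.5, 147.1]), array([ 43.6, 149.3]), 88.8, np.float64(27.8)) walls (769, array([579.3, 146.9]), array([ 49.7, 156.7]), 88.1, np.float64(30.0)) housing (9721, array([579.7, 150.9]), array([128.3, 164.8]), 88.0, np.float64(15.8))
3183 [569. 175.  45.] [654. 233. 266.]
time: 8.18
tool_pos: [630.1, 273.9, 225.8]
tcp_rot: [[-1.0, 0.027, -0.002], [0.027, 1.0, -0.0], [0.002, -0.0, -1.0]]
contact_force: [-0.5, -0.6, -0.6]
finger_gap: 0.003
to mm [ -1.6  -1.8 108.8] twist 0.4 | t 8.18 pos [630.1 273.9 225.8] q6 -1.25 F [-0.5 -0.6 -0.6] gap 0.3
```

```bash
python3 -m creep '[0,0,0.04,0,0,0,0.08,0,0,0,0.108,0,0,0,0.108,0,0,0,0.108,0]'; python3 -m creep '[0,-0.012,0,0,0,-0.024,0,0,0,-0.036,0,0,0,-0.048,0,0,0,-0.06,0,0,0,-0.07,0,0,0,-0.08,0,0,0,-0.08,0,0]'; python3 -c "
from h import *
to(631.5,140,87,88)"
```

```text
time: 8.6
tool_pos: [629.6, 270.5, 118.9]
tcp_rot: [[-1.0, 0.03, -0.002], [0.03, 1.0, -0.001], [0.002, -0.001, -1.0]]
contact_force: [1.1, -0.6, 0.4]
finger_gap: -0.001
time: 9.27
tool_pos: [627.9, 189.2, 119.4]
tcp_rot: [[-1.0, 0.031, -0.0], [0.031, 1.0, -0.001], [0.0, -0.001, -1.0]]
contact_force: [0.7, 0.1, 0.5]
finger_gap: 0.002
to mm [ -5.2 -49.   32.4] twist 0.2 | t 9.27 pos [627.9 189.2 119.4] q6 -1.36 F [0.7 0.1 0.5] gap 0.1
```

```bash
python3 -m creep '[-0.003,-0.012,0,0,-0.003,-0.024,0,0,-0.003,-0.036,0.004,0,-0.003,-0.045,0.01,0,-0.003,-0.052,0.017,0,-0.003,-0.057,0.025,0,-0.003,-0.06,0.032,0,-0.003,-0.06,0.032,0,-0.003,-0.06,0.032,0]'; python3 -c "
from h import *
from rig import r
f=r.grab_frame('scene');cv2.imwrite('pics/s5.png',cv2.resize(f['frame'][100:300,380:540,::-1],None,fx=3,fy=3));to(629,145,87,88)
w=cloud(f);p=w[180:270,400:500].reshape(-1,3);p=p[(p[:,2]>37)&(p[:,2]<60)];print(len(p),np.round(np.percentile(p,[2,50,98],axis=0),1))"
```

```text
time: 10.02
tool_pos: [628.8, 131.4, 86.6]
tcp_rot: [[-1.0, 0.03, -0.001], [0.03, 1.0, -0.0], [0.001, -0.0, -1.0]]
contact_force: [0.0, 0.0, -0.0]
finger_gap: 0.0
to mm [ 0.4 13.4  0.2] twist 0.3 | t 10.07 pos [629.  131.6  87.2] q6 -1.45 F [ 0.4 -0.4 -0.1] gap -0.1
1189 [[607.6  97.9  37.6]
 [633.9 152.2  42.8]
 [655.2 204.6  46.7]]
```

View pics/s5.png

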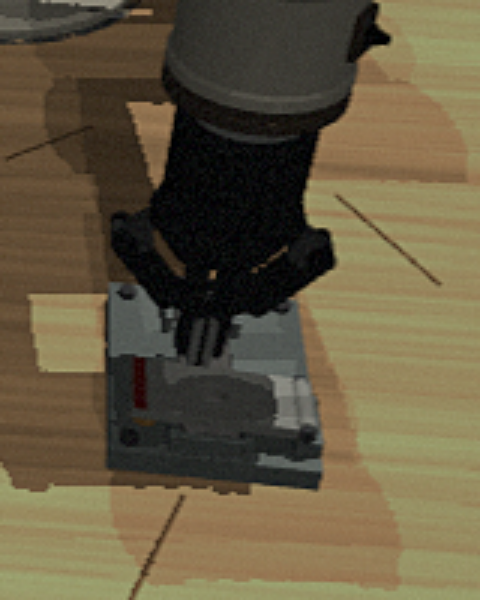

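The cover lies shut over the arm, with the red stripe at crop (140,382) and its edge about 46 mm up. That is slightly ajar, as expected. Next I go for the pin.

```bash
python3 -m creep '[0,0,-0.03,0,0,0,-0.06,0,-0.033,-0.298,-0.09,0,-0.033,-0.298,-0.09,0,-0.033,-0.298,-0.09,0,-0.033,-0.298,-0.09,0,-0.033,-0.298,-0.09,0,-0.033,-0.298,-0.09,0,-0.033,-0.298,-0.09,0,-0.033,-0.298,-0.09,0]' 0.05;python3 -c "
from h import *
to(653,-166,177,88)"
```

```text
time: 10.9
tool_pos: [653.4, -173.0, 178.3]
tcp_rot: [[-0.999, 0.033, 0.001], [0.033, 0.999, -0.002], [-0.001, -0.002, -1.0]]
contact_force: [-0.5, 0.1, -0.5]
finger_gap: 0.588
to mm [0.6 6.9 1.3] twist 0.1 | t 10.9 pos [ 653.4 -173.   178.3] q6 -1.91 F [-0.5  0.1 -0.5] gap 50.2
```

```bash
python3 -m creep '[0,0,0,0,0,0,0,0]';python3 -c "
from h import *
from rig import r
to(653,-166,177,88)
f=r.grab_frame('wrist');np.savez('w6.npz',**f);cv2.imwrite('pics/w6.png',f['frame'][:,:,::-1])
w=cloud(f);ok=(w[...,2]>60)&(w[...,2]<72);v,u=np.nonzero(ok);print(len(u),u.min(),u.max(),v.min(),v.max())
n,l,st,ce=cv2.connectedComponentsWithStats(ok.astype(np.uint8))
for i in range(1,n):
  if st[i,4]>60: p=w[l==i];print(st[i],np.round(cv2.minEnclosingCircle(p[:,:2].astype(np.float32)),1) if 0 else (cv2.minEnclosingCircle(p[:,:2].astype(np.float32)),np.median(p,axis=0)))
"
```

```text
time: 11.07
tool_pos: [653.2, -167.5, 177.4]
tcp_rot: [[-1.0, 0.031, 0.0], [0.031, 1.0, 0.0], [-0.0, 0.0, -1.0]]
contact_force: [0.0, 0.5, -0.1]
finger_gap: 0.583
to mm [0.3 1.5 0.4] twist 0.3 | t 11.07 pos [ 653.2 -167.5  177.4] q6 -1.91 F [ 0.   0.5 -0.1] gap 49.8
461 308 331 189 213
[308 189  24  25 461] (((652.6746826171875, -167.2017364501953), 10.041006088256836), array([ 652.37472641, -167.45107508,   65.6640341 ]))
```

View pics/w6.png

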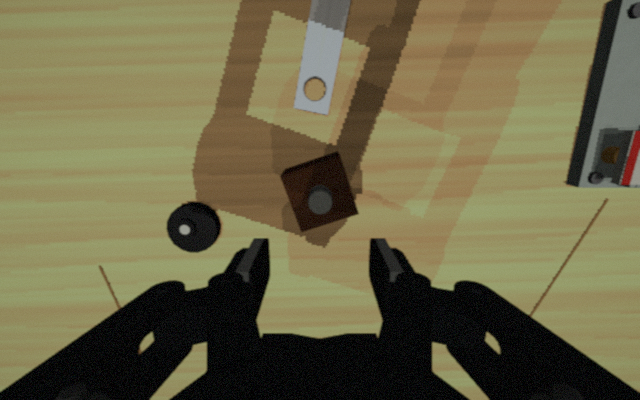

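The pin head is at pixel (320,202), which gives (652.7,-167.2), right below the TCP. Nothing is near the fingers.

```bash
python3 -m creep '[0.0005,0.0003,0.04,0,0.0005,0.0003,0.075,0,0.0005,0.0003,0.1,0,0.0005,0.0003,0.112,0,0.0005,0.0003,0.116,0,0.0005,0.0003,0.116,0]' 0.05; python3 -m creep '[0,0,0,0,0,0,0,0,0,0,0,0,0,0,0,0,0,0,0,0]' 0.005; python3 -c "
from h import *
to(652.7,-167.2,61,88)"
```

```text
time: 11.62
tool_pos: [652.9, -166.3, 61.5]
tcp_rot: [[-1.0, 0.029, -0.0], [0.029, 1.0, 0.0], [0.0, 0.0, -1.0]]
contact_force: [0.1, 0.2, 0.2]
finger_gap: 0.584
time: 12.03
tool_pos: [653.4, -167.4, 63.4]
tcp_rot: [[-1.0, 0.03, 0.003], [0.03, 1.0, -0.001], [-0.003, -0.001, -1.0]]
contact_force: [-1.0, 1.6, 7.9]
finger_gap: 0.208
to mm [0.7 0.2 2.4] twist 0.3 | t 12.03 pos [ 653.4 -167.4   63.4] q6 -1.91 F [-1.   1.6  7.9] gap 17.7
```

```bash
python3 -m creep '[0,0,0,0,0,0,0,0,0.0005,0,-0.0035,0,0.0005,0,-0.0035,0,0.0005,0,-0.0035,0]' 0.03; python3 -c "
from h import *
to(652.7,-167.2,65,88)"; python3 -m creep '[0,0,0,0,0,0,0,0,0,0,0,0,0,0,0,0,0,0,0,0]' 0.005; python3 -c "
from h import *
to(652.7,-167.2,65,88)"
```

```text
time: 12.45
tool_pos: [652.3, -167.3, 65.2]
tcp_rot: [[-1.0, 0.03, 0.0], [0.03, 1.0, -0.0], [-0.001, -0.0, -1.0]]
contact_force: [0.1, -0.5, -0.2]
finger_gap: 0.351
to mm [-0.4  0.1  0.2] twist 0.3 | t 12.45 pos [ 652.3 -167.3   65.2] q6 -1.91 F [ 0.1 -0.5 -0.2] gap 30.0
time: 12.87
tool_pos: [652.2, -167.3, 65.1]
tcp_rot: [[-1.0, 0.03, 0.0], [0.03, 1.0, -0.0], [-0.0, -0.0, -1.0]]
contact_force: [-1.3, -0.0, 6.3]
finger_gap: 0.21
to mm [-0.5  0.1  0.1] twist 0.3 | t 12.87 pos [ 652.2 -167.3   65.1] q6 -1.91 F [-1.3 -0.   6.3] gap 17.9
```

```bash
python3 -m creep '[0,0,-0.02,0,0,0,-0.05,0,0,0,-0.08,0,0.033,0.312,-0.11,0,0.033,0.312,-0.11,0,0.033,0.312,-0.11,0,0.033,0.312,-0.11,0,0.033,0.312,-0.11,0,0.033,0.312,-0.11,0,0.033,0.312,-0.11,0]';python3 -m creep '[0.01,0.098,0,0,0.01,0.098,0,0,0.01,0.098,0,0,0.01,0.098,0,0,0.01,0.098,0,0]';python3 -c "
from h import *
from rig import r
to(629.4,145.4,150,88)
f=r.grab_frame('wrist');np.savez('w7.npz',**f);cv2.imwrite('pics/w7.png',f['frame'][:,:,::-1])
f=r.grab_frame('top');np.savez('t7.npz',**f)
"
```

```text
time: 13.7
tool_pos: [629.6, 124.3, 172.6]
tcp_rot: [[-1.0, 0.03, -0.0], [0.03, 1.0, -0.0], [0.0, -0.0, -1.0]]
contact_force: [0.7, 0.3, -0.2]
finger_gap: 0.207
time: 14.12
tool_pos: [622.8, 221.4, 172.1]
tcp_rot: [[-1.0, 0.028, -0.001], [0.028, 1.0, -0.0], [0.001, -0.0, -1.0]]
contact_force: [0.5, -0.4, -1.0]
finger_gap: 0.206
to mm [ -8.7 -75.8  22.1] twist 0.4 | t 14.12 pos [622.8 221.4 172.1] q6 -1.32 F [ 0.5 -0.4 -1. ] gap 17.6
```

I added too much on the second move and ended past the target, but clear of everything. The picture from here may show the cover hole unhidden.

View pics/w7.png

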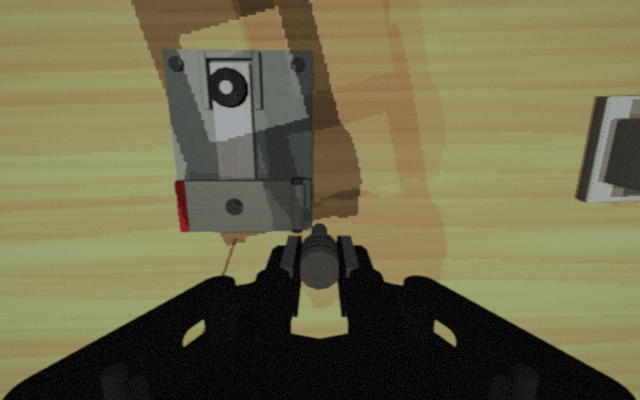

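The cover hole is at pixel (234,207). The pin is held upright, with its tip at about (320,228), and the red edge stripe is at left.

```bash
python3 -c "
from h import *
from rig import r
f=np.load('w7.npz');w=cloud(f);T=f['world_from_camera'];s=r.observe();R=np.array(s['tcp_rot']);t=np.array(s['tool_pos'])
g=f['frame'].astype(int).sum(-1); sub=g[193:222,218:252]; thr=(np.percentile(sub,50)+sub.min())/2
n,l,st,ce=cv2.connectedComponentsWithStats((sub<thr).astype(np.uint8));i=l[14,16];c=ce[i]+[218,193];print('hole px',c,st[i],'thr',thr)
for z in(40,42,44):
  d=T[:3,:3]@[(c[0]-f['cx'])/f['fx'],(c[1]-f['cy'])/f['fy'],1];k=(z-T[2,3])/d[2];h=T[:3,3]+k*d;print(z,np.round(h,1),'in tool',np.round((h-t)@R,1))
cv=w[182:232,190:290].reshape(-1,3);cv=cv[(cv[:,2]>36)&(cv[:,2]<52)];A=np.c_[cv[:,:2],np.ones(len(cv))];co=np.linalg.lstsq(A,cv[:,2],rcond=None)[0];print('cover plane',co,rect(w,(180,178,292,235),38,52))
print('bar',rect(w,(205,55,262,178),24,29))
p=w[222:290,298:342].reshape(-1,3);L=(p-t)@R
for lo in range(0,60,6):
  a=L[(L[:,2]>lo)&(L[:,2]<lo+6)&(abs(L[:,1])<12)&(abs(L[:,0])<20)]
  if len(a)>4: print(lo,len(a),'y',np.round([a[:,1].min(),a[:,1].max()],1),'x',np.round([np.percentile(a[:,0],95),a[:,0].max()],1))
"
```

```text
hole px [233.83248731 206.12182741] [  8   6  17  16 197] thr 173.5
40 [629.4 145.3  40. ] in tool [ -8.5 -74.2 132.3]
42 [628.8 145.9  42. ] in tool [ -7.9 -73.6 130.3]
44 [628.3 146.5  44. ] in tool [ -7.3 -73.  128.3]
cover plane [-3.87951204e-03 -4.01348088e-02  5.02830422e+01] (5505, array([628.5, 146.8]), array([99.4, 48.5]), 87.5, np.float64(41.9))
bar (3287, array([554.6, 149.9]), array([ 46.4, 102.4]), 88.0, np.float64(27.8))
0 570 y [-8.4 11.6] x [11.2 12. ]
6 252 y [-8.8 11.9] x [11.6 12. ]
12 178 y [-8.9 11.6] x [ 9.7 11.6]
18 121 y [-7.6  9.9] x [9.4 9.6]
24 8 y [-6.6  6.2] x [9. 9.]
36 33 y [-2.7  5.5] x [4.6 4.7]
42 51 y [-3.4  5.7] x [4.5 4.7]
48 42 y [-3.5  5.8] x [4.4 4.7]
```

```bash
python3 -m creep '[-0.0079,-0.04,0,0,-0.0079,-0.0749,0,0,-0.0079,-0.0749,0.03,0,-0.0079,-0.0749,0.058,0,-0.0079,-0.0749,0.058,0,-0.0079,-0.0749,0.058,0,-0.0079,-0.0749,0.058,0]';python3 -c "
from h import *
from rig import r
to(629.4,145.4,114,88)
f=r.grab_frame('wrist');np.savez('w8.npz',**f);a=f['frame'][130:330,220:420,::-1]
g=r.grab_frame('scene');np.savez('s8.npz',**g);b=g['frame'][190:270,400:500,::-1]
a=cv2.resize(a,(400,400));b=cv2.resize(b,(400,400)); cv2.imwrite('pics/w8.png',np.hstack([np.clip(a*1.6,0,255),np.clip(b*1.6,0,255)]))
"
```

```text
time: 14.8
tool_pos: [629.5, 145.1, 116.2]
tcp_rot: [[-1.0, 0.03, 0.001], [0.03, 1.0, 0.0], [-0.001, 0.0, -1.0]]
contact_force: [0.2, -0.3, 1.0]
finger_gap: 0.206
to mm [0.1 0.3 2.2] twist 0.3 | t 14.8 pos [629.5 145.1 116.2] q6 -1.43 F [ 0.2 -0.3  1. ] gap 17.6[ WARN:0@3.155] global loadsave.cpp:1063 imwrite_ Unsupported depth image for selected encoder is fallbacked to CV_8U.
```

View pics/w8.png

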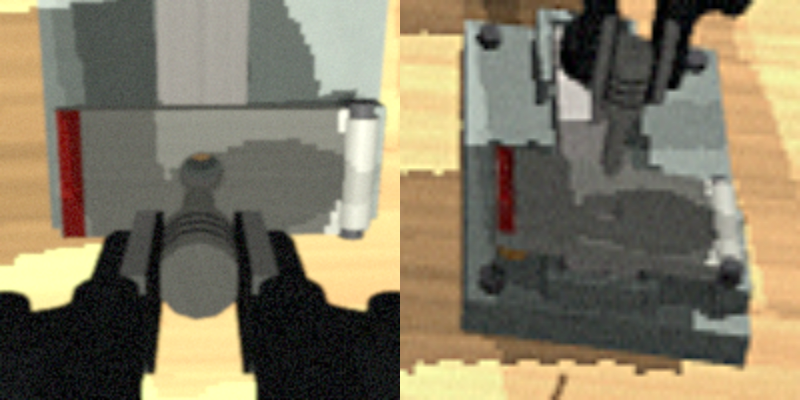

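The pin shank at crop column 202 lines up with the hole mouth at (200,165). I'll lower it in stages and watch the force.

```bash
python3 -m creep '[0,0,0.006,0,0,0,0.012,0,0,0,0.017,0,0,0,0.021,0,0,0,0.025,0,0,0,0.028,0,0,0,0.028,0]'
```

```text
time: 15.48
tool_pos: [628.6, 145.4, 85.7]
tcp_rot: [[-1.0, 0.03, -0.001], [0.03, 1.0, -0.0], [0.001, -0.0, -1.0]]
contact_force: [0.3, -0.0, -1.2]
finger_gap: 0.206
```

```bash
python3 -m creep '[0,0,0.004,0,0,0,0.008,0,0,0,0.012,0,0,0,0.015,0,0,0,0.015,0]'
```

```text
time: 15.9
tool_pos: [628.5, 145.4, 70.7]
tcp_rot: [[-1.0, 0.03, -0.001], [0.03, 1.0, -0.0], [0.001, -0.0, -1.0]]
contact_force: [-0.5, -0.3, -1.5]
finger_gap: 0.206
```

```bash
python3 -m creep '[0,0,0.002,0,0,0,0.004,0,0,0,0.0055,0,0,0,0.006,0,0,0,0.006,0]'
```

```text
time: 16.32
tool_pos: [628.9, 145.4, 65.7]
tcp_rot: [[-1.0, 0.03, 0.0], [0.03, 1.0, -0.0], [-0.0, -0.0, -1.0]]
contact_force: [1.1, -0.1, -0.1]
finger_gap: 0.206
```

```bash
python3 -m creep '[0,0,0.001,0,0,0,0.002,0,0,0,0.002,0,0,0,0.002,0]'; python3 -m creep '[0,0,0.001,0,0,0,0.0015,0,0,0,0.0015,0,0,0,0.0015,0]'
```

```text
time: 16.65
tool_pos: [629.1, 145.4, 64.9]
tcp_rot: [[-1.0, 0.03, 0.001], [0.03, 1.0, -0.0], [-0.001, -0.0, -1.0]]
contact_force: [-4.4, -3.4, 15.5]
finger_gap: 0.208
time: 16.98
tool_pos: [629.3, 145.4, 64.6]
tcp_rot: [[-1.0, 0.03, 0.002], [0.03, 1.0, -0.0], [-0.002, -0.0, -1.0]]
contact_force: [-10.9, -4.0, 30.4]
finger_gap: 0.209
```

```bash
python3 -m creep '[0,0,-0.0007,0,0,0,-0.0007,0,0,0,-0.0007,0]'; python3 -c "
from h import *
from rig import r
to(629.4,145.4,65,88)
f=r.grab_frame('wrist');w=cloud(f);cv2.imwrite('pics/w9.png',np.hstack([f['frame'][50:350,180:460,::-1],cv2.resize(r.grab_frame('scene')['frame'][170:270,390:510,::-1],(360,300))]))
def pl(w,m):
  p=w[m];A=np.c_[p[:,:2]-[629,145],np.ones(len(p))];print('plane',np.round(np.linalg.lstsq(A,p[:,2],rcond=None)[0],4),len(p))
m=(w[...,2]>36)&(w[...,2]<45)&(abs(w[...,0]-629)<22)&(abs(w[...,1]-147)<48)&((abs(w[...,1]-145)>20)|(w[...,0]<615));pl(w,m)
m=(w[...,2]>12)&(w[...,2]<19)&(abs(w[...,0]-560)<70)&(abs(w[...,1]-147)<62);pl(w,m)
"
```

```text
time: 17.23
tool_pos: [629.2, 145.4, 64.8]
tcp_rot: [[-1.0, 0.03, 0.002], [0.03, 1.0, -0.0], [-0.002, -0.0, -1.0]]
contact_force: [-8.4, -3.6, 23.1]
finger_gap: 0.204
to mm [-0.2  0.  -0.2] twist 0.3 | t 17.23 pos [629.2 145.4  64.8] q6 -1.43 F [-8.4 -3.6 23.1] gap 17.4
plane [ 4.30000e-03 -3.00000e-04  3.97972e+01] 7676
plane [-1.30000e-03  1.00000e-03  1.57823e+01] 28561
```

View pics/w9.png

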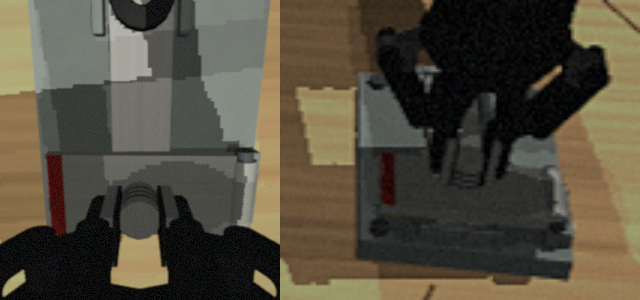

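The pin is home: the cover plane's slope is below 0.001 rad, its top is at 39.8 mm, and the push is about 23 N. I'm handing the job in.

```bash
python3 -c "
from rig import r
print(r.close_job()); print(r.observe()['contact_force'])"
```

```text
the job is handed in; nothing more can be done
None
the job is handed in; nothing more can be done
```

I laid the black-roller arm in the nest, folded the cover down over it and pushed the pin home. I then handed the job in at about 17 s with the robot still gripping the pin and pressing it down. No verdict was reported.

**Last checks:**
- **Cover:** level to about 0.0003 rad along its length, with its top at 39.8 mm (40 expected).
- **Pin:** the gripper stands where the pin tip should be about 8 mm above the bench. That is worked out from the grip height, as the tip can't be seen in the hole.
- **Press:** about 23 N upward at the wrist. By the tool geometry the fingertips stand about 8 mm clear of the cover, so the pin head should be carrying the load.
- **Roller arm:** its top was flat at 27.8 mm (28 expected). In the picture after release its eye was over the hole.

**Less certain:**
- A sideways force of about 9 N remained on the tool at the end, so the pin probably leans lightly on a hole edge.
- The box fits to the seated arm took in parts of the walls, so I judged its position from the walls and the picture, not from a clean fit.
- One transfer move overshot by about 75 mm in free air and was corrected.

The white-roller arm and the cam wheel were not touched.

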